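Pack two sold glass sets into partitioned cartons

ROBOT

A 6-joint arm with a two-finger parallel gripper is mounted at the origin on the work surface. World frame = base frame: x ahead of the robot, y to its left, z up, the work surface at z = 0. Lengths are in m, angles in rad, forces in N, time in s.
With the tool pointing down it reaches from about 0.3 to 0.875 m from the base axis. Payload 4.2 kg.
Tool frame: the origin (TCP) lies at the very end of the fingers, on their centre line; the grasp point (between the pads) lies 19 mm behind it; z points along the fingers, y is the line along which they close (so a half turn about z gives the same grasp; the last joint's range is limited). The gripper opens to 85 mm and grips with 20 to 120 N. Pads are 22 mm wide; open, the fingers measure 114 mm over their backs; the gripper's body (76 mm by 85 mm) begins 54 mm behind the grasp point. The pads swing forward as they close: fully open they stand 13 mm farther back than shut.
Start: joints at [1.136, 0.32, 1.565, -0, 1.257, -0.02], TCP at [0.232, 0.526, 0.231] pointing down, gripper open.
Joint ranges: [-3.11, 3.11], [-0.84, 2.01], [0.21, 2.61], [-1.34, 4.49], [0.05, 2.63], [-2.56, 2.56]. Speed limits (rad/s): [2.57, 2.57, 3.14, 3.14, 3.14, 3.14].

INTERFACE

Orientations are given as a unit quaternion [x, y, z, w].
In Python, from bench import ctrl, imaging gives the robot as it stands. The module is installed in compiled form; this text tells all that it offers.
- The arm moves only by the shell command python3 -m handwheel [FORCE], which reads ROWS from standard input. ROWS is one flat JSON list of numbers that holds 1 to 20 rows one after another, with no inner brackets; each row has 7 numbers: a rotation vector rx, ry, rz in a scale on which 1.0 is 4 rad, then dx, dy, dz in normalised numbers (1 is 0.5 m), then the finger opening in m; each row is the pose to reach, as a shift and turn from the pose commanded when the command began, along the tool's axes at that moment; what a row does not reach only later rows make up. A row lasts 1/12 s, in which the tool goes at most 0.0417 m and 0.125 rad, less where a joint would pass 70% of its speed; a pose out of reach is approached as far as the arm can. The fingers move at their own pace and stop on an object; FORCE is the grip in N (left out, the last holds). Time passes only in rows, so rows that do not move let the fingers close. It prints the time, the measured TCP pose, the force, the opening and the grip force at its end. Input that does not fit is refused with a message, and nothing moves.
- ctrl.observe(): the state, without advancing time (a new reading comes with each control period).
- imaging.capture(name): name is "side" or "top" or "wrist"; returns a dict with "frame" (384x512x3 uint8, blue, green, red), "fov_y" (degrees; the focal length in pixels is half the picture's height over the tangent of half this angle, whatever the lens; pixels are square), "cx", "cy" (the principal point, pixels), "position" and "attitude" of the camera in the world. Camera axes: x right, y down, z forward; pixel columns grow to the right and rows downward; lengths in m; the calibration is good to about 2 mm. A picture is of the moment at which its call begins. There is no depth.
- ctrl.job_done(): hands the job in; it is judged then, once.
Trained networks look in a picture, given as the dict that the camera call returned (one of the last four; its "shot" number tells which), for a name from the list of things; names that differ only in an ending like _2 or _b are one class to them, and where a whole thing is asked for, a point or a joint stands for the part that bears it (a point fixed in the world has none). Each returns a list of dicts, best first, with "confidence" (0 to 1); they miss things now and then, are a little off and sometimes report something else, mostly with a low value. They report only what shows in the picture. A call takes as long as a camera call.
- imaging.spot_in(label, picture): "location" ([column, row] in pixels, amid what is visible of it).
- imaging.outline_of(label, picture): "region" (384x512 bool, what is visible of it) and "location" ([column, row] in pixels, amid what is visible of it).
- imaging.pinpoint(label, picture): "location" ([column, row] in pixels: a listed point, or the origin of a listed thing).
The state is a dict: "time": time; "qpos": joint angles; "joint_vel": joint speeds; "joint_torque": joint torques, N m; "ee_pos": TCP position; "eef_rot": TCP orientation; "force": force on the tool from outside, world axes, zero at the start; "torque": the same for the moment, N m; "opening": finger opening in m; "finger_force": force on a finger pad.
Only numpy, scipy, OpenCV 4.12 (cv2) and the standard library are available. Lean on these libraries where they do the work, as an engineer would, in place of code of your own. Each camera call takes 0.05 s, during which the arm holds its last target. There are 200 camera calls.

TASK

Two sets of glass have been sold; pack each in its carton, every piece standing upright on the bottom of a cell of its own. In the three-cell carton put the square decanter in the middle cell, with the tall tumbler and the low tumbler in the cells either side of it; in the two-cell carton put the ringed candlestick and the stemmed glass. Set the glass down gently rather than dropping it, tip nothing over, and leave the unsold ball vase, bonbon jar and glass bird standing where they are.

Things in the scene. Friction and masses are not known exactly. Their poses are not given: they have to be found in the camera images.
- carton3: The long cardboard carton, three cells in a row, of 4 mm board, fixed to the table. Origin: centre of its underside; x along the row of cells, y across, z up. Outside 280 x 96 mm; walls and dividers 45 mm high, floor 4 mm thick. Cells 88 x 88 mm inside, centred at x = -92, 0 and +92 mm, y = 0. Left or right of the glass; its row points away from the robot.
- carton2: The short cardboard carton, two cells, of 4 mm board, fixed to the table. Origin: centre of its underside; x along the row of cells, y across, z up. Outside 188 x 96 mm; walls and dividers 45 mm high, floor 4 mm thick. Cells 88 x 88 mm inside, centred at x = -46 and +46 mm, y = 0. Left or right of the glass; its row points away from the robot.
- decanter: Small square decanter of green glass, about 0.42 kg: body 62 x 62 mm square (sides along its x and y) and 96 mm tall, a shoulder up to 110 mm, then a round neck 30 mm across from 110 mm up to the flat top of its stopper at 168 mm. The stopper is fast and as wide as the neck: one 30 mm post to grip. Origin: centre of its underside, z up; starts upright on the table.
- tall_tumbler: Tall straight tumbler of green glass, open at the top, about 0.25 kg: 56 mm outside diameter, 130 mm high, wall 4 mm, plain round side without foot or handle. Origin: centre of its underside, z up; starts upright on the table.
- low_tumbler: Low wide straight tumbler of green glass, open at the top, about 0.26 kg: 68 mm outside diameter, 90 mm high, wall 4 mm, plain round side without foot or handle. Origin: centre of its underside, z up; starts upright on the table.
- candlestick: Ringed candlestick of green glass, about 0.38 kg, 148 mm high: round foot 66 mm across and 10 mm thick, a 36 mm column with five rings 46 mm across (at 25-35, 47-57, 69-79, 91-101 and 113-123 mm height), a 44 mm top (132-148 mm) with a dark candle hole in the middle. Origin: centre of its underside, z up; starts upright on the table.
- stem_glass: Stemmed drinking glass of green glass, about 0.22 kg, 112 mm high: flat round foot 70 mm across, 12 mm stem, above it a bowl open at the top, 58 mm in outside diameter and straight-sided from 75 mm to 112 mm height, wall 3.5 mm. Seen from above the foot shows round the bowl. Origin: centre of its underside, z up; starts upright on the table.
- ball_vase: Unsold, to be left alone: round-bellied vase of green glass, belly 78 mm across, 86 mm high, with a narrow 42 mm mouth. Loose, 0.35 kg. Origin: centre of its underside, z up; starts upright on the table.
- bonbon_jar: Unsold, to be left alone: closed bonbon jar of green glass, 75 mm across, 94 mm high, domed lid (fast) with a ball knob of 22 mm. Loose, 0.38 kg. Origin: centre of its underside, z up; starts upright on the table.
- glass_bird: Unsold, to be left alone: solid green glass bird, about 85 mm long over all, 40 mm wide, 56 mm high at the head; head and beak point to its own -x, tail to +x. Loose, 0.22 kg. Origin: centre of its underside, z up; starts upright on the table.

How it is judged:
By the outcome, as a careful person would: the job done as asked, in the order asked, and still so for the second after the job is handed in, with the robot touching nothing.
It also fails if it takes over 141 s, if anything falls off the work surface, if the arm or the gripper's body presses on something with over 40 N, if the wrist force passes 120 N, or if a joint passes its speed limit or range.

## Working session

There is one attempt and no reset: what is moved stays moved. The work goes in short steps, Python scripts to look and compute and a shell command to move; the robot and the scene stay as the last step left them, time stands still between calls to the robot, and variables do not carry over. Pictures are saved under pics/ and viewed, at most 17 in all, crops included, and the job is handed in when it is done.

```bash
mkdir -p pics; cat > h.py <<'E'
import numpy as np, cv2
from scipy.spatial.transform import Rotation as R
from bench import ctrl, imaging
def ray(p,uv):
    f=p["frame"].shape[0]/2/np.tan(np.radians(p["fov_y"])/2)
    d=np.array([(uv[0]-p["cx"])/f,(uv[1]-p["cy"])/f,1])
    a=np.array(p["attitude"]); M=R.from_quat(a).as_matrix() if a.shape==(4,) else a
    return np.array(p["position"]),M@d
def at_z(p,uv,z=0):
    o,d=ray(p,uv); return o+d*(z-o[2])/d[2]
def proj(p,X):
    f=p["frame"].shape[0]/2/np.tan(np.radians(p["fov_y"])/2)
    a=np.array(p["attitude"]); M=R.from_quat(a).as_matrix() if a.shape==(4,) else a
    c=(np.atleast_2d(X)-np.array(p["position"]))@M
    return np.c_[p["cx"]+f*c[:,0]/c[:,2],p["cy"]+f*c[:,1]/c[:,2]]
names="carton3 carton2 decanter tall_tumbler low_tumbler candlestick stem_glass ball_vase bonbon_jar glass_bird".split()
E
python3 - <<'E'
from h import *
np.set_printoptions(precision=3,suppress=True)
s=ctrl.observe();print(s)
for c in ("top","side"):
    p=imaging.capture(c);cv2.imwrite(f"pics/{c}0.png",p["frame"])
    print(c,p["fov_y"],p["position"],p["attitude"],p["cx"],p["cy"])
    for n in names:
        print(n,[(np.round(r["location"],1),round(r["confidence"],2),at_z(p,r["location"])[:2]) for r in imaging.pinpoint(n,p)[:3]],[(np.round(r["location"],1),round(r["confidence"],2)) for r in imaging.spot_in(n,p)[:2]])
E
```

```text
{'time': 0.0, 'qpos': array([ 1.136,  0.32 ,  1.566,  0.   ,  1.257, -0.02 ]), 'joint_vel': array([-0.   , -0.001, -0.   , -0.   ,  0.001,  0.   ]), 'joint_torque': array([ -0.001, -41.552, -23.416,  -0.   ,   0.008,  -0.   ]), 'ee_pos': array([0.232, 0.526, 0.23 ]), 'eef_rot': array([ 0.206,  0.979, -0.001, -0.   ]), 'force': array([-0.504, -0.28 ,  0.762]), 'torque': array([ 0.023,  0.031, -0.021]), 'finger_force': 0.0, 'opening': 0.08560128577329351}
top 51.12120982938363 [ 0.362 -0.019  0.938] [ 0.755 -0.648  0.069 -0.079] 245.4893444722191 184.96463700782084
carton3 [(array([117.6, 191.6]), 0.93, array([0.499, 0.307])), (array([369.7, 219.3]), 0.7, array([ 0.523, -0.291]))] [(array([372. , 218.4]), 0.88), (array([114.3, 191. ]), 0.8)]
carton2 [(array([117.6, 191.6]), 0.93, array([0.499, 0.307])), (array([369.7, 219.3]), 0.7, array([ 0.523, -0.291]))] [(array([372. , 218.4]), 0.88), (array([114.3, 191. ]), 0.8)]
decanter [(array([198.2, 177.3]), 0.58, array([0.562, 0.124]))] [(array([192.9, 170.2]), 0.85)]
tall_tumbler [(array([306.7, 137. ]), 0.74, array([ 0.702, -0.121])), (arr
[... 1413 characters left out ...]
260.1, 146.8]), 0.67)]
low_tumbler [(array([251.4, 217. ]), 0.9, array([0.556, 0.008]))] [(array([252.7, 200.1]), 0.57)]
candlestick [(array([312.1, 172.9]), 0.9, array([ 0.431, -0.13 ]))] [(array([315.3, 152.1]), 0.69)]
stem_glass [(array([304.4, 270.4]), 0.87, array([0.441, 0.126])), (array([312.2, 174.7]), 0.42, array([ 0.431, -0.125]))] [(array([311.9, 257.9]), 0.57)]
ball_vase [(array([192.1, 206.1]), 0.94, array([ 0.686, -0.009]))] [(array([189.2, 194.8]), 0.92)]
bonbon_jar [] [(array([196.9, 156.6]), 0.76), (array([259.5, 148.3]), 0.7)]
glass_bird [(array([307.6, 272.5]), 0.75, array([0.434, 0.13 ])), (array([177.3, 262.6]), 0.6, array([0.689, 0.133]))] [(array([177.7, 255.6]), 0.94)]
```

View pics/top0.png

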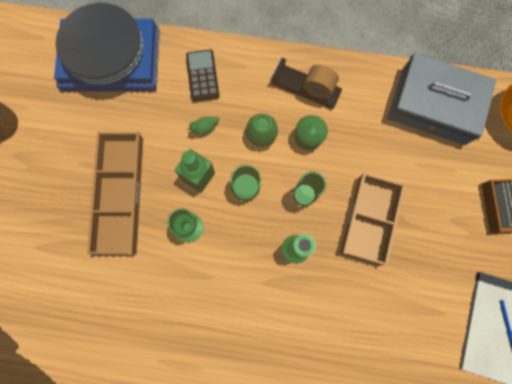

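View pics/side0.png

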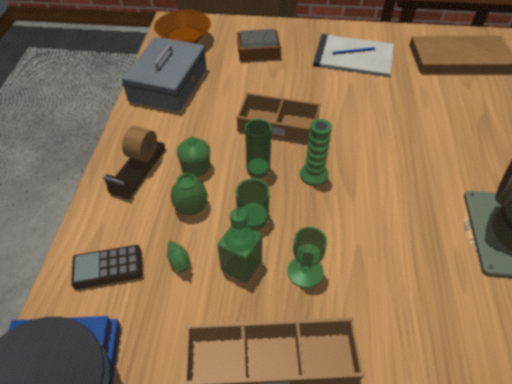

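The top view shows carton3 at left (about 117,193) and carton2 at right (about 370,220). The decanter is near (195,172), low tumbler (245,183), tall tumbler (309,189), candlestick (298,248) and stem glass (186,226). The back row is bird, ball vase and jar. The side view agrees. Next I refine the poses by fitting silhouettes to the outlines.

```bash
cat > fit.py <<'E'
from h import *
from scipy.optimize import minimize
a=np.linspace(0,2*np.pi,24,endpoint=False); ring=lambda r,z:np.c_[r*np.cos(a),r*np.sin(a),0*a+z]
box=lambda x,y,z0,z1:np.array([[i*x/2,j*y/2,k] for i in(-1,1) for j in(-1,1) for k in(z0,z1)])
H=lambda *g:list(g)
M={"carton3":[box(.28,.096,0,.045)],"carton2":[box(.188,.096,0,.045)],
"decanter":[box(.062,.062,0,.096),np.r_[ring(.015,.108),ring(.015,.168)],np.r_[box(.062,.062,.09,.096),ring(.015,.11)]],
"tall_tumbler":[np.r_[ring(.028,0),ring(.028,.13)]],"low_tumbler":[np.r_[ring(.034,0),ring(.034,.09)]],
"candlestick":[np.r_[ring(.033,0),ring(.033,.01)],np.r_[ring(.022,.01),ring(.022,.148)]],
"stem_glass":[np.r_[ring(.035,0),ring(.035,.004)],np.r_[ring(.006,0),ring(.006,.06)],np.r_[ring(.029,.075),ring(.029,.112),ring(.01,.055)]]}
def fit(n,obs,x0,yaw):
    def mask(p,x):
        c,s=np.cos(x[2]),np.sin(x[2]); m=np.zeros((768*2,1024*2),np.uint8)
        for g in M[n]:
            X=np.c_[g[:,0]*c-g[:,1]*s+x[0],g[:,0]*s+g[:,1]*c+x[1],g[:,2]]
            q=proj(p,X)+.5; cv2.fillConvexPoly(m,cv2.convexHull((q*4).round().astype(np.int32)),1)
        return cv2.resize(m*255,(512,384),interpolation=cv2.INTER_AREA)/255.
    def cost(x):
        t=0
        x=[x[0],x[1],x[2] if yaw else 0]
        for p,r in obs:
            m=mask(p,x); t+=1-np.minimum(m,r).sum()/np.maximum(m,r).sum()
        return t/len(obs)
    best=None
    for y0 in (np.linspace(-.6,.6,5)+(np.pi/2 if 'carton' in n else 0)) if 0 else ([x0[2]+d for d in (-.5,-.25,0,.25,.5)] if yaw else [0]):
        s=np.array([[x0[0],x0[1],y0]]*4); s[1,0]+=.01;s[2,1]+=.01;s[3,2]+=.1
        r=minimize(cost,s[0],method="Nelder-Mead",options=dict(initial_simplex=s,maxiter=80,xatol=2e-4,fatol=1e-4))
        if best is None or r.fun<best.fun: best=r
    return best
E
cat > poses.py <<'E'
from fit import *
G={"carton3":(.496,.302,0),"carton2":(.521,-.289,0),"decanter":(.557,.128,.5),"tall_tumbler":(.555,-.131,0),"low_tumbler":(.555,.008,0),"candlestick":(.43,-.128,0),"stem_glass":(.438,.126,0)}
P=[imaging.capture("top"),imaging.capture("side")]
for n,g in G.items():
    obs=[]
    for p in P:
        k=[]
        for r in imaging.outline_of(n,p):
            loc=at_z(p,r["location"],.04)[:2]
            k.append((np.hypot(*(loc-g[:2])),r))
        if k:
            k=min(k,key=lambda t:t[0])
            if k[0]<.08: obs.append((p,k[1]["region"].astype(float)))
    yaw=n[:3] in("car","dec")
    for o in [[o] for o in obs]+[obs]:
        if o:
            r=fit(n,o,g,yaw); print(n,len(o),r.x.round(4),round(r.fun,3))
E
time python3 poses.py
```

```text
carton3 1 [0.4942 0.3031 0.1459] 0.018
carton3 1 [0.4914 0.301  0.1434] 0.01
carton3 2 [0.4926 0.302  0.1468] 0.023
carton2 1 [ 0.5214 -0.2895 -0.1317] 0.028
carton2 1 [ 0.5208 -0.2911 -0.1591] 0.171
carton2 2 [ 0.5212 -0.2897 -0.1418] 0.102
decanter 1 [ 0.5655  0.1263 -0.4605] 0.051
decanter 1 [0.5626 0.1268 1.277 ] 0.121
decanter 2 [0.5648 0.1262 1.1093] 0.097
tall_tumbler 1 [ 0.5592 -0.1304  0.0061] 0.056
tall_tumbler 1 [ 0.5548 -0.1332  0.0711] 0.065
tall_tumbler 2 [ 0.5567 -0.1296  0.0673] 0.094
low_tumbler 1 [0.5567 0.0094 0.0357] 0.051
low_tumbler 1 [0.5531 0.007  0.0504] 0.168
low_tumbler 2 [0.5546 0.009  0.0097] 0.129
candlestick 1 [ 0.4299 -0.1267 -0.0205] 0.042
candlestick 1 [ 0.4264 -0.1269  0.0368] 0.053
candlestick 2 [ 0.4284 -0.1261  0.0329] 0.07
stem_glass 1 [ 4.408e-01  1.262e-01 -1.000e-04] 0.083
stem_glass 1 [ 0.4392  0.1273 -0.0007] 0.028
stem_glass 2 [0.4394 0.1269 0.0339] 0.061
real	1m7.048s
user	0m56.887s
sys	1m3.330s
```

```bash
cat > nav.py <<'E'
import sys
from h import *
x,y,z,yaw=map(float,sys.argv[1:5])
s=ctrl.observe(); R0=R.from_quat(s["eef_rot"])
c,t=np.cos(yaw),np.sin(yaw)
Rt=R.from_matrix(np.array([[-t,c,0],[c,t,0],[0,0,-1]]).astype(float).T if 0 else np.c_[[ t,-c,0],[c,t,0],[0,0,-1]])
best=min((R0.inv()*(Rt*R.from_rotvec([0,0,k])) for k in (0,np.pi)),key=lambda r:r.magnitude())
d=R0.inv().apply(np.array([x,y,z])-s["ee_pos"])
print("rot",best.as_rotvec().round(3),"d",d.round(4),"dist",np.linalg.norm(d).round(3),"q",s["qpos"].round(2),"ee",s["ee_pos"].round(4),"f",s["force"].round(1),"open",round(s["opening"],4))
E
python3 nav.py .565 .126 .25 1.11; echo '[0, 0, 0, 0, 0, 0, 0.085]' | python3 -m handwheel 30
```

```text
time: 2.98
ee_pos: [0.2317, 0.5263, 0.2313]
eef_rot: [0.206, 0.979, 0.0, -0.0]
force: [-0.2, 0.4, -0.2]
opening: 0.0849
finger_force: 0.0Traceback (most recent call last):
  File "nav.py", line 6, in <module>
    Rt=R.from_matrix(np.array([[-t,c,0],[c,t,0],[0,0,-1]]).astype(float).T if 0 else np.c_[[ t,-c,0],[c,t,0],[0,0,-1]])
  File "scipy/spatial/transform/_rotation.pyx", line 1143, in scipy.spatial.transform._rotation.Rotation.from_matrix
ValueError: Non-positive determinant (left-handed or null coordinate frame) in rotation matrix 0: [[ 0.89569869  0.44466152  0.        ]
 [-0.44466152  0.89569869  0.        ]
 [ 0.          0.         -1.        ]].
```

```bash
sed -i 's/^Rt=.*/Rt=R.from_matrix(np.c_[[-t,c,0],[c,t,0],[0,0,-1]])/' nav.py; python3 nav.py .565 .1262 .25 1.11
```

```text
rot [ 0.    -0.     0.046] d [-0.4662 -0.2318 -0.0187] dist 0.521 q [ 1.14  0.32  1.56  0.    1.26 -0.02] ee [0.2317 0.5263 0.2313] f [-0.2  0.4 -0.2] open 0.0849
```

Careful with the scale: shifts go in shares of 0.5 m and turns go in shares of 4 rad. That gives: -0.4662 m / 0.5 = -0.9324, -0.2318 m / 0.5 = -0.4636, 0.046 rad / 4 = 0.0115.

```bash
echo '[0, 0, 0.0115, -0.9324, -0.4636, -0.0374, 0.085, 0, 0, 0.0115, -0.9324, -0.4636, -0.0374, 0.085, 0, 0, 0.0115, -0.9324, -0.4636, -0.0374, 0.085, 0, 0, 0.0115, -0.9324, -0.4636, -0.0374, 0.085, 0, 0, 0.0115, -0.9324, -0.4636, -0.0374, 0.085, 0, 0, 0.0115, -0.9324, -0.4636, -0.0374, 0.085, 0, 0, 0.0115, -0.9324, -0.4636, -0.0374, 0.085, 0, 0, 0.0115, -0.9324, -0.4636, -0.0374, 0.085, 0, 0, 0.0115, -0.9324, -0.4636, -0.0374, 0.085, 0, 0, 0.0115, -0.9324, -0.4636, -0.0374, 0.085, 0, 0, 0.0115, -0.9324, -0.4636, -0.0374, 0.085, 0, 0, 0.0115, -0.9324, -0.4636, -0.0374, 0.085, 0, 0, 0.0115, -0.9324, -0.4636, -0.0374, 0.085, 0, 0, 0.0115, -0.9324, -0.4636, -0.0374, 0.085, 0, 0, 0.0115, -0.9324, -0.4636, -0.0374, 0.085, 0, 0, 0.0115, -0.9324, -0.4636, -0.0374, 0.085]' | python3 -m handwheel ; python3 nav.py .565 .1262 .123 1.11
python3 -c "
from h import *
p=imaging.capture('wrist');cv2.imwrite('pics/w1.png',p['frame'])
print(proj(p,[[.565,.1262,.168],[.565,.1262,0]]))"
```

```text
time: 4.32
ee_pos: [0.5644, 0.1267, 0.2498]
eef_rot: [0.228, 0.974, 0.0, -0.001]
force: [-0.4, -0.3, -0.1]
opening: 0.0851
finger_force: 0.0
rot [ 0.    -0.001  0.   ] d [-0.0009 -0.0002  0.1268] dist 0.127 q [ 0.2   0.31  1.52  0.    1.3  -0.91] ee [0.5644 0.1267 0.2498] f [-0.4 -0.3 -0.1] open 0.0851
[[251.72209121 199.85567712]
 [251.53301827 155.12457054]]
```

View pics/w1.png

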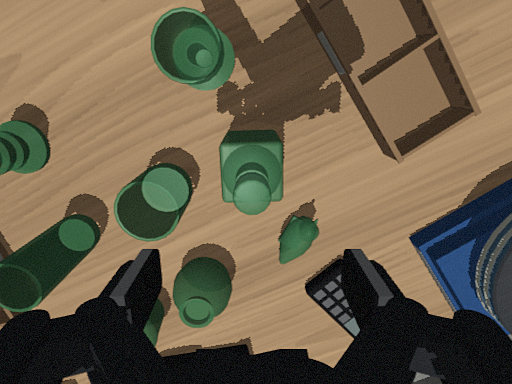

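The wrist view shows the decanter stopper near (252,196) against a predicted (252,200), and its body is square to the gripper. I go down and grip the neck.

In the tool's units: 0.1268 m / 0.5 = 0.2536, 0.122 m / 0.5 = 0.244.

```bash
echo '[0, 0, 0, -0.0018, 0, 0.06, 0.085, 0, 0, 0, -0.0018, 0, 0.12, 0.085, 0, 0, 0, -0.0018, 0, 0.18, 0.085, 0, 0, 0, -0.0018, 0, 0.22, 0.085, 0, 0, 0, -0.0018, 0, 0.244, 0.085, 0, 0, 0, -0.0018, 0, 0.2536, 0.085, 0, 0, 0, -0.0018, 0, 0.2536, 0.085, 0, 0, 0, -0.0018, 0, 0.2536, 0.02, 0, 0, 0, -0.0018, 0, 0.2536, 0.02, 0, 0, 0, -0.0018, 0, 0.2536, 0.02, 0, 0, 0, -0.0018, 0, 0.2536, 0.02, 0, 0, 0, -0.0018, 0, 0.2536, 0.02, 0, 0, 0, -0.0018, 0, 0.2536, 0.02, 0, 0, 0, -0.0018, 0, 0.2536, 0.02, 0, 0, 0, -0.0018, 0, 0.2536, 0.02, 0, 0, 0, -0.0018, 0, 0.2536, 0.02, 0, 0, 0, -0.0018, 0, 0.2536, 0.02]' | python3 -m handwheel 40; python3 nav.py .565 .1262 .123 1.11
```

```text
time: 5.78
ee_pos: [0.5663, 0.126, 0.1241]
eef_rot: [0.228, 0.974, 0.0, 0.001]
force: [-0.4, 0.2, 5.9]
opening: 0.0294
finger_force: 39.9
rot [ 0.001  0.001 -0.   ] d [ 0.0012 -0.0004  0.0011] dist 0.002 q [ 0.2   0.41  1.71  0.    1.02 -0.91] ee [0.5663 0.126  0.1241] f [-0.4  0.2  5.9] open 0.0294
```

In the tool's units: -0.1 m / 0.5 = -0.2, -0.085 m / 0.5 = -0.17.

```bash
echo '[0, 0, 0, 0, 0, -0.02, 0.02, 0, 0, 0, 0, 0, -0.06, 0.02, 0, 0, 0, 0, 0, -0.12, 0.02, 0, 0, 0, 0, 0, -0.17, 0.02, 0, 0, 0, 0, 0, -0.2, 0.02, 0, 0, 0, 0, 0, -0.2, 0.02, 0, 0, 0, 0, 0, -0.2, 0.02]' | python3 -m handwheel; python3 nav.py .4926 .302 .223 1.717
python3 -c "
from h import *
p=imaging.capture('wrist');cv2.imwrite('pics/w2.png',p['frame'])"
```

```text
time: 6.37
ee_pos: [0.5655, 0.1257, 0.2229]
eef_rot: [0.228, 0.974, -0.0, -0.0]
force: [0.9, -0.4, -5.3]
opening: 0.0292
finger_force: 40.4
rot [-0.    -0.    -0.607] d [ 1.437e-01  1.255e-01 -1.000e-04] dist 0.191 q [ 0.2   0.33  1.57 -0.    1.24 -0.91] ee [0.5655 0.1257 0.2229] f [ 0.9 -0.4 -5.3] open 0.0292
```

View pics/w2.png

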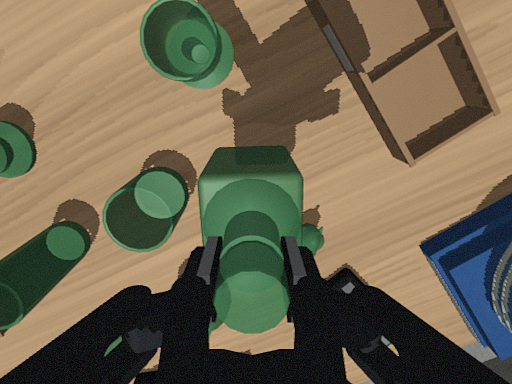

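The decanter is held upright between the pads at about (250,270), square to the gripper. Next I carry it to the middle cell.

In the tool's units: 0.1437 m / 0.5 = 0.2874, 0.1255 m / 0.5 = 0.251, -0.607 rad / 4 = -0.1518.

```bash
echo '[0, 0, -0.0125, 0.02, 0.02, 0, 0.02, 0, 0, -0.03, 0.06, 0.052, 0, 0.02, 0, 0, -0.05, 0.1, 0.088, 0, 0.02, 0, 0, -0.075, 0.15, 0.13, 0, 0.02, 0, 0, -0.1, 0.19, 0.166, 0, 0.02, 0, 0, -0.12, 0.23, 0.2, 0, 0.02, 0, 0, -0.1375, 0.26, 0.228, 0, 0.02, 0, 0, -0.1475, 0.28, 0.244, 0, 0.02, 0, 0, -0.1518, 0.2874, 0.251, 0, 0.02, 0, 0, -0.1518, 0.2874, 0.251, 0, 0.02, 0, 0, -0.1518, 0.2874, 0.251, 0, 0.02, 0, 0, -0.1518, 0.2874, 0.251, 0, 0.02]' | python3 -m handwheel; python3 nav.py .4926 .302 .127 1.717
python3 -c "
from h import *
p=imaging.capture('wrist');cv2.imwrite('pics/w3.png',p['frame'])
t=np.array([[x,y] for x in(-.138,-.048,.048,.138) for y in(-.046,.046)]);c,s=np.cos(.146),np.sin(.146)
print(proj(p,np.c_[t[:,0]*c-t[:,1]*s+.4926,t[:,0]*s+t[:,1]*c+.302,0*t[:,0]+.045]).round())"
```

```text
time: 7.42
ee_pos: [0.4932, 0.3009, 0.2229]
eef_rot: [-0.072, 0.997, -0.001, -0.0]
force: [0.4, 0.4, -4.4]
opening: 0.029
finger_force: 40.5
rot [-0.001 -0.    -0.002] d [0.0004 0.0012 0.0959] dist 0.096 q [ 0.53  0.33  1.57 -0.    1.24 -1.19] ee [0.4932 0.3009 0.2229] f [ 0.4  0.4 -4.4] open 0.029
[[202.  21.]
 [304.  20.]
 [207. 121.]
 [299. 121.]
 [211. 211.]
 [295. 211.]
 [214. 282.]
 [292. 282.]]
```

View pics/w3.png

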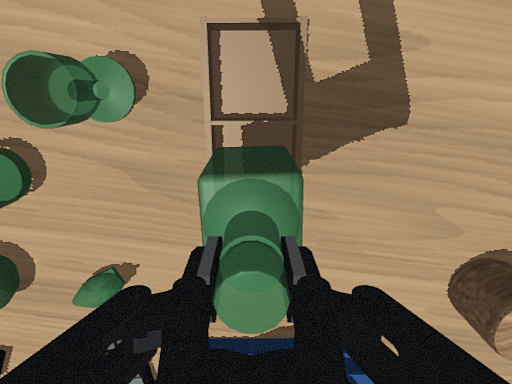

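The carton corners in the picture, near (206,23), (303,22) and the divider at row 121, match the prediction. I lower it.

In the tool's units: 0.0945 m / 0.5 = 0.189, 0.0935 m / 0.5 = 0.187.

```bash
echo '[0, 0, 0, 0.0008, 0.002, 0.03, 0.02, 0, 0, 0, 0.0008, 0.002, 0.07, 0.02, 0, 0, 0, 0.0008, 0.002, 0.11, 0.02, 0, 0, 0, 0.0008, 0.002, 0.14, 0.02, 0, 0, 0, 0.0008, 0.002, 0.16, 0.02, 0, 0, 0, 0.0008, 0.002, 0.174, 0.02, 0, 0, 0, 0.0008, 0.002, 0.18, 0.02, 0, 0, 0, 0.0008, 0.002, 0.184, 0.02, 0, 0, 0, 0.0008, 0.002, 0.187, 0.02, 0, 0, 0, 0.0008, 0.002, 0.189, 0.02, 0, 0, 0, 0.0008, 0.002, 0.189, 0.02]' | python3 -m handwheel; python3 nav.py .4926 .302 .127 1.717
```

```text
time: 8.38
ee_pos: [0.4926, 0.3032, 0.1292]
eef_rot: [-0.073, 0.997, 0.0, 0.0]
force: [-0.3, 0.3, -5.1]
opening: 0.029
finger_force: 40.4
rot [0.    0.001 0.   ] d [ 0.0002 -0.0012  0.0022] dist 0.003 q [ 0.53  0.41  1.71  0.    1.03 -1.19] ee [0.4926 0.3032 0.1292] f [-0.3  0.3 -5.1] open 0.029
```

In the tool's units: 0.0018 m / 0.5 = 0.0036, 0.0013 m / 0.5 = 0.0026.

```bash
echo '[0, 0, 0, 0, 0, 0.0014, 0.02, 0, 0, 0, 0, 0, 0.0026, 0.02, 0, 0, 0, 0, 0, 0.0036, 0.02, 0, 0, 0, 0, 0, 0.0036, 0.02, 0, 0, 0, 0, 0, 0.0036, 0.02]' | python3 -m handwheel
```

```text
time: 8.8
ee_pos: [0.4927, 0.3034, 0.1281]
eef_rot: [-0.073, 0.997, 0.0, 0.001]
force: [-1.4, -0.5, 6.8]
opening: 0.0292
finger_force: 41.4
```

In the tool's units: -0.11 m / 0.5 = -0.22, -0.08 m / 0.5 = -0.16.

```bash
echo '[0, 0, 0, 0, 0, 0, 0.05, 0, 0, 0, 0, 0, 0, 0.085, 0, 0, 0, 0, 0, 0, 0.085, 0, 0, 0, 0, 0, 0, 0.085, 0, 0, 0, 0, 0, 0, 0.085, 0, 0, 0, 0, 0, 0, 0.085, 0, 0, 0, 0, 0, -0.04, 0.085, 0, 0, 0, 0, 0, -0.1, 0.085, 0, 0, 0, 0, 0, -0.16, 0.085, 0, 0, 0, 0, 0, -0.22, 0.085, 0, 0, 0, 0, 0, -0.22, 0.085, 0, 0, 0, 0, 0, -0.22, 0.085]' | python3 -m handwheel; python3 nav.py .557 -.1305 .238 1.717
```

```text
time: 9.8
ee_pos: [0.4932, 0.3036, 0.2389]
eef_rot: [-0.073, 0.997, 0.001, 0.002]
force: [-0.9, -0.1, -1.1]
opening: 0.0852
finger_force: 0.0
rot [ 0.002  0.004 -0.   ] d [ 1.000e-04 -4.387e-01  1.000e-04] dist 0.439 q [ 0.53  0.32  1.55  0.    1.27 -1.19] ee [0.4932 0.3036 0.2389] f [-0.9 -0.1 -1.1] open 0.0852
```

In the tool's units: -0.4387 m / 0.5 = -0.8774, -0.43 m / 0.5 = -0.86, 0.003 rad / 4 = 0.0008.

```bash
echo '[0, 0.0008, 0, 0, -0.08, 0, 0.085, 0, 0.0008, 0, 0, -0.16, 0, 0.085, 0, 0.0008, 0, 0, -0.24, 0, 0.085, 0, 0.0008, 0, 0, -0.32, 0, 0.085, 0, 0.0008, 0, 0, -0.4, 0, 0.085, 0, 0.0008, 0, 0, -0.48, 0, 0.085, 0, 0.0008, 0, 0, -0.56, 0, 0.085, 0, 0.0008, 0, 0, -0.64, 0, 0.085, 0, 0.0008, 0, 0, -0.72, 0, 0.085, 0, 0.0008, 0, 0, -0.8, 0, 0.085, 0, 0.0008, 0, 0, -0.86, 0, 0.085, 0, 0.0008, 0, 0, -0.8774, 0, 0.085, 0, 0.0008, 0, 0, -0.8774, 0, 0.085, 0, 0.0008, 0, 0, -0.8774, 0, 0.085, 0, 0.0008, 0, 0, -0.8774, 0, 0.085]' | python3 -m handwheel; python3 nav.py .557 -.1305 .086 1.717
python3 -c "
from h import *
p=imaging.capture('wrist');cv2.imwrite('pics/w4.png',p['frame'])
print(proj(p,[[.557,-.1305,.13],[.557,-.1305,0]]).round())
for n in ('decanter','tall_tumbler'):
  for c in ('top','wrist'):
    q=imaging.capture(c); print(n,c,[(r['location'],r['confidence'],at_z(q,r['location'])) for r in imaging.pinpoint(n,q)])"
```

```text
time: 11.05
ee_pos: [0.5558, -0.1295, 0.2362]
eef_rot: [-0.074, 0.997, 0.001, -0.002]
force: [0.5, -0.3, -1.1]
opening: 0.0852
finger_force: 0.0
rot [ 0.001 -0.004  0.001] d [-0.0017 -0.0014  0.1502] dist 0.15 q [-0.25  0.31  1.56 -0.    1.27 -1.97] ee [ 0.5558 -0.1295  0.2362] f [ 0.5 -0.3 -1.1] open 0.0852
[[250. 191.]
 [250. 159.]]
decanter top [([116.3, 194.1], 0.76, array([0.49222883, 0.30915357, 0.        ]))]
decanter wrist []
tall_tumbler top []
tall_tumbler wrist [([252.2, 156.8], 0.58, array([ 0.55559624, -0.12943359,  0.        ]))]
```

View pics/w4.png

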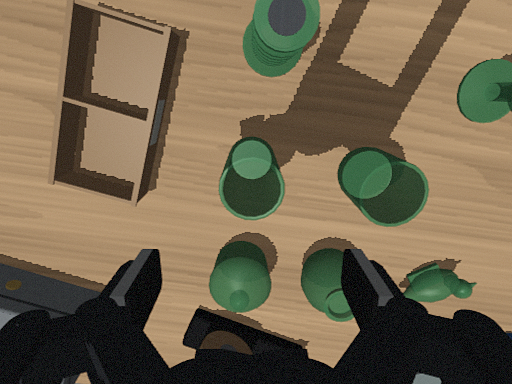

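The tall tumbler's rim is centred near (252,187) against a predicted (250,191), which is within about 2 mm. I go down and grip.

In the tool's units: 0.15 m / 0.5 = 0.3, -0.001 m / 0.5 = -0.002, -0.003 rad / 4 = -0.0008.

```bash
echo '[0, -0.0008, 0, -0.002, 0, 0.06, 0.085, 0, -0.0008, 0, -0.002, 0, 0.12, 0.085, 0, -0.0008, 0, -0.002, 0, 0.18, 0.085, 0, -0.0008, 0, -0.002, 0, 0.24, 0.085, 0, -0.0008, 0, -0.002, 0, 0.28, 0.085, 0, -0.0008, 0, -0.002, 0, 0.3, 0.085, 0, -0.0008, 0, -0.002, 0, 0.3, 0.085, 0, -0.0008, 0, -0.002, 0, 0.3, 0.04, 0, -0.0008, 0, -0.002, 0, 0.3, 0.04, 0, -0.0008, 0, -0.002, 0, 0.3, 0.04, 0, -0.0008, 0, -0.002, 0, 0.3, 0.04, 0, -0.0008, 0, -0.002, 0, 0.3, 0.04, 0, -0.0008, 0, -0.002, 0, 0.3, 0.04, 0, -0.0008, 0, -0.002, 0, 0.3, 0.04, 0, -0.0008, 0, -0.002, 0, 0.3, 0.04]' | python3 -m handwheel 30
echo '[0, 0, 0, 0, 0, -0.02, 0.04, 0, 0, 0, 0, 0, -0.06, 0.04, 0, 0, 0, 0, 0, -0.12, 0.04, 0, 0, 0, 0, 0, -0.18, 0.04, 0, 0, 0, 0, 0, -0.24, 0.04, 0, 0, 0, 0, 0, -0.28, 0.04, 0, 0, 0, 0, 0, -0.3, 0.04, 0, 0, 0, 0, 0, -0.3, 0.04, 0, 0, 0, 0, 0, -0.3, 0.04]' | python3 -m handwheel;python3 nav.py .4016 .2886 .238 1.717
```

```text
time: 12.75
ee_pos: [0.558, -0.1308, 0.0888]
eef_rot: [-0.073, 0.997, -0.0, 0.002]
force: [-0.4, 2.6, 6.2]
opening: 0.0545
finger_force: 31.7
time: 13.5
ee_pos: [0.5562, -0.1308, 0.2363]
eef_rot: [-0.073, 0.997, 0.0, -0.001]
force: [0.1, 0.9, -3.1]
opening: 0.055
finger_force: 33.2
rot [ 0.    -0.001 -0.   ] d [ 0.0919  0.4375 -0.0014] dist 0.447 q [-0.25  0.31  1.56 -0.    1.27 -1.97] ee [ 0.5562 -0.1308  0.2363] f [ 0.1  0.9 -3.1] open 0.055
```

In the tool's units: 0.4375 m / 0.5 = 0.875, 0.425 m / 0.5 = 0.85.

```bash
echo '[0, 0, 0, 0.006, 0.03, 0, 0.04, 0, 0, 0, 0.016, 0.08, 0, 0.04, 0, 0, 0, 0.03, 0.14, 0, 0.04, 0, 0, 0, 0.043, 0.204, 0, 0.04, 0, 0, 0, 0.057, 0.27, 0, 0.04, 0, 0, 0, 0.071, 0.336, 0, 0.04, 0, 0, 0, 0.085, 0.404, 0, 0.04, 0, 0, 0, 0.1, 0.472, 0, 0.04, 0, 0, 0, 0.114, 0.54, 0, 0.04, 0, 0, 0, 0.128, 0.608, 0, 0.04, 0, 0, 0, 0.142, 0.676, 0, 0.04, 0, 0, 0, 0.156, 0.74, 0, 0.04, 0, 0, 0, 0.168, 0.8, 0, 0.04, 0, 0, 0, 0.178, 0.85, 0, 0.04, 0, 0, 0, 0.1838, 0.875, 0, 0.04, 0, 0, 0, 0.1838, 0.875, 0, 0.04, 0, 0, 0, 0.1838, 0.875, 0, 0.04, 0, 0, 0, 0.1838, 0.875, 0, 0.04]' | python3 -m handwheel;python3 nav.py .4016 .2886 .09 1.717
python3 -c "
from h import *
p=imaging.capture('wrist');cv2.imwrite('pics/w5.png',p['frame'])
t=np.array([[x,y] for x in(-.138,-.048,.048,.138) for y in(-.046,.046)]);c,s=np.cos(.146),np.sin(.146)
print(proj(p,np.c_[t[:,0]*c-t[:,1]*s+.4926,t[:,0]*s+t[:,1]*c+.302,0*t[:,0]+.045]).round())"
```

```text
time: 15.0
ee_pos: [0.4014, 0.2878, 0.2358]
eef_rot: [-0.073, 0.997, -0.001, -0.001]
force: [0.4, 0.2, -2.5]
opening: 0.0547
finger_force: 33.3
rot [-0.002 -0.002  0.   ] d [-0.0006  0.001   0.1458] dist 0.146 q [ 0.6   0.19  1.73 -0.    1.22 -1.12] ee [0.4014 0.2878 0.2358] f [ 0.4  0.2 -2.5] open 0.0547
[[208. 123.]
 [297. 123.]
 [212. 204.]
 [293. 204.]
 [215. 278.]
 [290. 278.]
 [217. 337.]
 [287. 338.]]
```

View pics/w5.png

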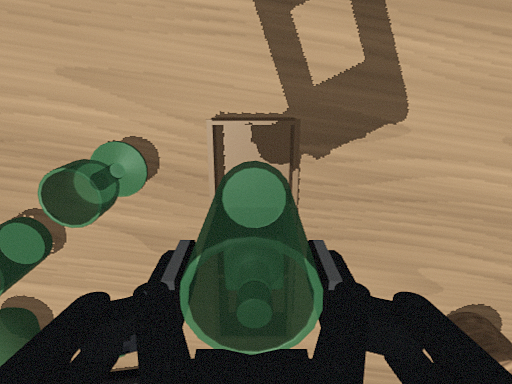

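The tumbler hangs upright over the near cell, whose near edge is at row 121 as predicted, and the decanter shows behind it. I lower it.

```bash
echo '[0, 0, 0, 0, 0.002, 0.03, 0.04, 0, 0, 0, 0, 0.002, 0.08, 0.04, 0, 0, 0, 0, 0.002, 0.14, 0.04, 0, 0, 0, 0, 0.002, 0.19, 0.04, 0, 0, 0, 0, 0.002, 0.23, 0.04, 0, 0, 0, 0, 0.002, 0.256, 0.04, 0, 0, 0, 0, 0.002, 0.272, 0.04, 0, 0, 0, 0, 0.002, 0.28, 0.04, 0, 0, 0, 0, 0.002, 0.283, 0.04, 0, 0, 0, 0, 0.002, 0.285, 0.04, 0, 0, 0, 0, 0.002, 0.285, 0.04]' | python3 -m handwheel; echo '[0, 0, 0, 0, 0, 0.0016, 0.04, 0, 0, 0, 0, 0, 0.0032, 0.04, 0, 0, 0, 0, 0, 0.0048, 0.04, 0, 0, 0, 0, 0, 0.0048, 0.04]' | python3 -m handwheel
```

```text
time: 15.97
ee_pos: [0.4026, 0.2898, 0.0951]
eef_rot: [-0.073, 0.997, 0.0, 0.001]
force: [0.1, 0.4, -2.1]
opening: 0.055
finger_force: 33.3
time: 16.3
ee_pos: [0.4025, 0.2899, 0.0929]
eef_rot: [-0.073, 0.997, 0.0, 0.001]
force: [-1.1, -0.3, 3.2]
opening: 0.0547
finger_force: 33.5
```

In the tool's units: -0.145 m / 0.5 = -0.29, -0.13 m / 0.5 = -0.26.

```bash
echo '[0, 0, 0, 0, 0, 0, 0.07, 0, 0, 0, 0, 0, 0, 0.085, 0, 0, 0, 0, 0, 0, 0.085, 0, 0, 0, 0, 0, 0, 0.085, 0, 0, 0, 0, 0, 0, 0.085, 0, 0, 0, 0, 0, -0.04, 0.085, 0, 0, 0, 0, 0, -0.1, 0.085, 0, 0, 0, 0, 0, -0.18, 0.085, 0, 0, 0, 0, 0, -0.26, 0.085, 0, 0, 0, 0, 0, -0.29, 0.085, 0, 0, 0, 0, 0, -0.29, 0.085, 0, 0, 0, 0, 0, -0.29, 0.085]' | python3 -m handwheel; python3 nav.py .5546 .0085 .2 1.717
```

```text
time: 17.3
ee_pos: [0.4021, 0.2896, 0.2376]
eef_rot: [-0.073, 0.997, 0.0, 0.001]
force: [0.0, -0.5, -0.0]
opening: 0.0851
finger_force: 0.0
rot [ 0.001  0.002 -0.   ] d [-0.1099 -0.3004  0.0375] dist 0.322 q [ 0.6   0.19  1.73  0.    1.22 -1.12] ee [0.4021 0.2896 0.2376] f [ 0.  -0.5 -0. ] open 0.0851
```

In the tool's units: -0.3004 m / 0.5 = -0.6008, -0.275 m / 0.5 = -0.55.

```bash
echo '[0, 0, 0, -0.02, -0.06, 0, 0.085, 0, 0, 0, -0.05, -0.13, 0, 0.085, 0, 0, 0, -0.074, -0.2, 0, 0.085, 0, 0, 0, -0.1, -0.274, 0, 0.085, 0, 0, 0, -0.126, -0.344, 0.02, 0.085, 0, 0, 0, -0.152, -0.416, 0.04, 0.085, 0, 0, 0, -0.178, -0.486, 0.06, 0.085, 0, 0, 0, -0.2, -0.55, 0.075, 0.085, 0, 0, 0, -0.22, -0.6008, 0.075, 0.085, 0, 0, 0, -0.22, -0.6008, 0.075, 0.085, 0, 0, 0, -0.22, -0.6008, 0.075, 0.085, 0, 0, 0, -0.22, -0.6008, 0.075, 0.085]' | python3 -m handwheel; python3 nav.py .5546 .0085 .050 1.717
python3 -c "
from h import *
p=imaging.capture('wrist');cv2.imwrite('pics/w6.png',p['frame'])
print(proj(p,[[.5546,.0085,.09],[.5546,.0085,0]]).round())"
```

```text
time: 18.3
ee_pos: [0.5534, 0.0087, 0.1979]
eef_rot: [-0.073, 0.997, 0.0, -0.002]
force: [-0.5, 0.3, 0.6]
opening: 0.0847
finger_force: 0.0
rot [ 0.001 -0.004 -0.   ] d [-0.0016 -0.0005  0.1479] dist 0.148 q [-0.01  0.31  1.66  0.    1.17 -1.72] ee [0.5534 0.0087 0.1979] f [-0.5  0.3  0.6] open 0.0847
[[251. 190.]
 [251. 166.]]
```

View pics/w6.png

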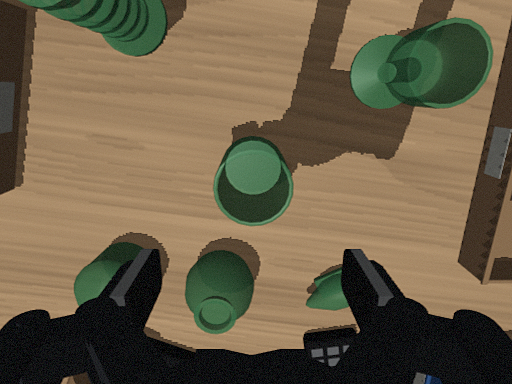

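The low tumbler's rim is centred near (253,187) against a predicted (251,190), so about 2 mm off. I go down with a small shift.

In the tool's units: 0.148 m / 0.5 = 0.296, 0.001 m / 0.5 = 0.002, -0.003 rad / 4 = -0.0008.

```bash
echo '[0, -0.0008, 0, -0.001, 0.002, 0.06, 0.085, 0, -0.0008, 0, -0.001, 0.002, 0.12, 0.085, 0, -0.0008, 0, -0.001, 0.002, 0.18, 0.085, 0, -0.0008, 0, -0.001, 0.002, 0.24, 0.085, 0, -0.0008, 0, -0.001, 0.002, 0.28, 0.085, 0, -0.0008, 0, -0.001, 0.002, 0.296, 0.085, 0, -0.0008, 0, -0.001, 0.002, 0.296, 0.085, 0, -0.0008, 0, -0.001, 0.002, 0.296, 0.05, 0, -0.0008, 0, -0.001, 0.002, 0.296, 0.05, 0, -0.0008, 0, -0.001, 0.002, 0.296, 0.05, 0, -0.0008, 0, -0.001, 0.002, 0.296, 0.05, 0, -0.0008, 0, -0.001, 0.002, 0.296, 0.05, 0, -0.0008, 0, -0.001, 0.002, 0.296, 0.05, 0, -0.0008, 0, -0.001, 0.002, 0.296, 0.05]' | python3 -m handwheel 30
echo '[0, 0, 0, 0, 0, -0.02, 0.05, 0, 0, 0, 0, 0, -0.06, 0.05, 0, 0, 0, 0, 0, -0.12, 0.05, 0, 0, 0, 0, 0, -0.18, 0.05, 0, 0, 0, 0, 0, -0.24, 0.05, 0, 0, 0, 0, 0, -0.28, 0.05, 0, 0, 0, 0, 0, -0.3, 0.05, 0, 0, 0, 0, 0, -0.3, 0.05, 0, 0, 0, 0, 0, -0.3, 0.05]' | python3 -m handwheel;python3 nav.py .5836 .3154 .2 1.717
```

```text
time: 19.52
ee_pos: [0.5562, 0.0098, 0.0532]
eef_rot: [-0.073, 0.997, 0.0, 0.003]
force: [-0.6, 2.2, 6.7]
opening: 0.0669
finger_force: 34.7
time: 20.27
ee_pos: [0.5539, 0.0092, 0.201]
eef_rot: [-0.073, 0.997, 0.0, 0.001]
force: [0.1, 0.4, -2.8]
opening: 0.0665
finger_force: 34.8
rot [ 0.     0.002 -0.   ] d [-0.074   0.2986  0.0011] dist 0.308 q [-0.    0.31  1.66  0.    1.17 -1.72] ee [0.5539 0.0092 0.201 ] f [ 0.1  0.4 -2.8] open 0.0665
```

```bash
echo '[0, 0, 0, -0.01, 0.024, 0, 0.05, 0, 0, 0, -0.024, 0.07, 0, 0.05, 0, 0, 0, -0.04, 0.13, 0, 0.05, 0, 0, 0, -0.056, 0.194, 0, 0.05, 0, 0, 0, -0.072, 0.26, 0, 0.05, 0, 0, 0, -0.088, 0.326, 0, 0.05, 0, 0, 0, -0.104, 0.392, 0, 0.05, 0, 0, 0, -0.12, 0.458, 0, 0.05, 0, 0, 0, -0.134, 0.52, 0, 0.05, 0, 0, 0, -0.144, 0.57, 0, 0.05, 0, 0, 0, -0.148, 0.5972, 0, 0.05, 0, 0, 0, -0.148, 0.5972, 0, 0.05, 0, 0, 0, -0.148, 0.5972, 0, 0.05, 0, 0, 0, -0.148, 0.5972, 0, 0.05]' | python3 -m handwheel;python3 nav.py .5836 .3154 .054 1.717
python3 -c "
from h import *
p=imaging.capture('wrist');cv2.imwrite('pics/w7.png',p['frame'])"
```

```text
time: 21.43
ee_pos: [0.5837, 0.3143, 0.2008]
eef_rot: [-0.073, 0.997, -0.001, 0.0]
force: [-0.7, 0.1, -2.2]
opening: 0.0665
finger_force: 34.8
rot [-0.002  0.001 -0.   ] d [1.000e-04 1.300e-03 1.468e-01] dist 0.147 q [ 0.48  0.48  1.39 -0.    1.27 -1.24] ee [0.5837 0.3143 0.2008] f [-0.7  0.1 -2.2] open 0.0665
```

View pics/w7.png

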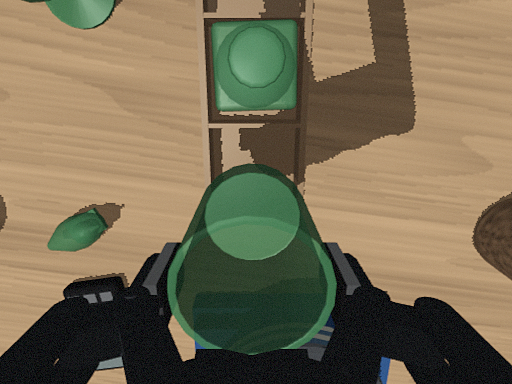

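The decanter stands square in the middle cell (about (255,65)), and the low tumbler hangs over the far cell. I lower it.

In the tool's units: 0.143 m / 0.5 = 0.286, 0.142 m / 0.5 = 0.284.

```bash
echo '[0, 0, 0, 0, 0.002, 0.03, 0.05, 0, 0, 0, 0, 0.002, 0.08, 0.05, 0, 0, 0, 0, 0.002, 0.14, 0.05, 0, 0, 0, 0, 0.002, 0.19, 0.05, 0, 0, 0, 0, 0.002, 0.23, 0.05, 0, 0, 0, 0, 0.002, 0.256, 0.05, 0, 0, 0, 0, 0.002, 0.272, 0.05, 0, 0, 0, 0, 0.002, 0.28, 0.05, 0, 0, 0, 0, 0.002, 0.284, 0.05, 0, 0, 0, 0, 0.002, 0.286, 0.05, 0, 0, 0, 0, 0.002, 0.286, 0.05]' | python3 -m handwheel; echo '[0, 0, 0, 0, 0, 0.0016, 0.05, 0, 0, 0, 0, 0, 0.0032, 0.05, 0, 0, 0, 0, 0, 0.0048, 0.05, 0, 0, 0, 0, 0, 0.0048, 0.05]' | python3 -m handwheel
```

```text
time: 22.4
ee_pos: [0.5851, 0.3167, 0.0597]
eef_rot: [-0.073, 0.997, 0.0, 0.002]
force: [0.0, -0.1, -2.2]
opening: 0.0665
finger_force: 34.8
time: 22.73
ee_pos: [0.5848, 0.3169, 0.0573]
eef_rot: [-0.073, 0.997, 0.0, 0.002]
force: [-0.4, -0.8, 1.3]
opening: 0.0668
finger_force: 35.1
```

In the tool's units: -0.185 m / 0.5 = -0.37, -0.17 m / 0.5 = -0.34.

```bash
echo '[0, 0, 0, 0, 0, 0, 0.075, 0, 0, 0, 0, 0, 0, 0.085, 0, 0, 0, 0, 0, 0, 0.085, 0, 0, 0, 0, 0, 0, 0.085, 0, 0, 0, 0, 0, 0, 0.085, 0, 0, 0, 0, 0, -0.04, 0.085, 0, 0, 0, 0, 0, -0.1, 0.085, 0, 0, 0, 0, 0, -0.18, 0.085, 0, 0, 0, 0, 0, -0.26, 0.085, 0, 0, 0, 0, 0, -0.34, 0.085, 0, 0, 0, 0, 0, -0.37, 0.085, 0, 0, 0, 0, 0, -0.37, 0.085, 0, 0, 0, 0, 0, -0.37, 0.085]' | python3 -m handwheel; python3 nav.py .4284 -.1265 .24 1.434
```

```text
time: 23.82
ee_pos: [0.5841, 0.3166, 0.2422]
eef_rot: [-0.073, 0.997, 0.001, 0.002]
force: [0.2, -1.0, -1.4]
opening: 0.0852
finger_force: 0.0
rot [0.001 0.005 0.283] d [ 0.2186 -0.4157  0.0009] dist 0.47 q [ 0.48  0.46  1.33 -0.    1.36 -1.24] ee [0.5841 0.3166 0.2422] f [ 0.2 -1.  -1.4] open 0.0852
```

In the tool's units: -0.4157 m / 0.5 = -0.8314, -0.4 m / 0.5 = -0.8, 0.283 rad / 4 = 0.0708.

```bash
echo '[0, 0.0008, 0.005, 0.03, -0.06, 0, 0.085, 0, 0.0008, 0.0125, 0.066, -0.126, 0, 0.085, 0, 0.0008, 0.02, 0.102, -0.194, 0, 0.085, 0, 0.0008, 0.025, 0.138, -0.262, 0, 0.085, 0, 0.0008, 0.03, 0.174, -0.33, 0, 0.085, 0, 0.0008, 0.0375, 0.21, -0.4, 0, 0.085, 0, 0.0008, 0.045, 0.246, -0.468, 0, 0.085, 0, 0.0008, 0.05, 0.282, -0.536, 0, 0.085, 0, 0.0008, 0.0575, 0.318, -0.604, 0, 0.085, 0, 0.0008, 0.0625, 0.354, -0.674, 0, 0.085, 0, 0.0008, 0.0675, 0.39, -0.742, 0, 0.085, 0, 0.0008, 0.0708, 0.42, -0.8, 0, 0.085, 0, 0.0008, 0.0708, 0.4372, -0.8314, 0, 0.085, 0, 0.0008, 0.0708, 0.4372, -0.8314, 0, 0.085, 0, 0.0008, 0.0708, 0.4372, -0.8314, 0, 0.085, 0, 0.0008, 0.0708, 0.4372, -0.8314, 0, 0.085]' | python3 -m handwheel; python3 nav.py .4284 -.1265 .118 1.434
python3 -c "
from h import *
p=imaging.capture('wrist');cv2.imwrite('pics/w8.png',p['frame'])
print(proj(p,[[.4284,-.1265,.148],[.4284,-.1265,0]]).round())
q=imaging.capture('top');cv2.imwrite('pics/t8.png',q['frame'])"
```

```text
time: 25.15
ee_pos: [0.4279, -0.1258, 0.2395]
eef_rot: [0.068, 0.998, 0.001, -0.001]
force: [-0.1, 0.1, -1.1]
opening: 0.0848
finger_force: 0.0
rot [ 0.002 -0.002  0.   ] d [-0.0009 -0.0009  0.1215] dist 0.121 q [-0.31  0.11  1.82  0.    1.21 -1.75] ee [ 0.4279 -0.1258  0.2395] f [-0.1  0.1 -1.1] open 0.0848
[[251. 196.]
 [251. 157.]]
```

View pics/w8.png

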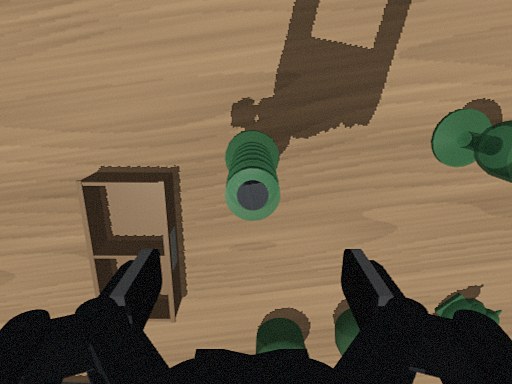

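View pics/t8.png

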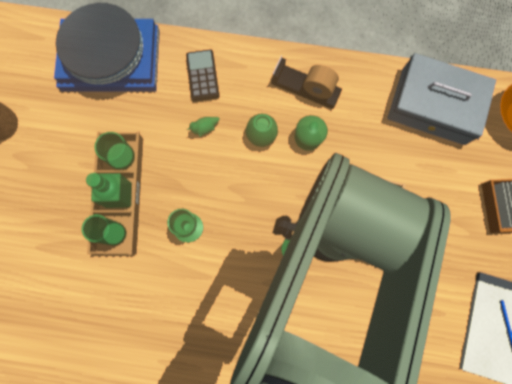

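The top view shows all three pieces upright in carton3, at about (115,150), (110,188) and (105,230). The candlestick top is at (253,194) against a predicted (251,196). I grip it.

In the tool's units: 0.1195 m / 0.5 = 0.239, 0.11 m / 0.5 = 0.22.

```bash
echo '[0, 0, 0, 0, 0.002, 0.06, 0.085, 0, 0, 0, 0, 0.002, 0.12, 0.085, 0, 0, 0, 0, 0.002, 0.18, 0.085, 0, 0, 0, 0, 0.002, 0.22, 0.085, 0, 0, 0, 0, 0.002, 0.239, 0.085, 0, 0, 0, 0, 0.002, 0.239, 0.085, 0, 0, 0, 0, 0.002, 0.239, 0.03, 0, 0, 0, 0, 0.002, 0.239, 0.03, 0, 0, 0, 0, 0.002, 0.239, 0.03, 0, 0, 0, 0, 0.002, 0.239, 0.03, 0, 0, 0, 0, 0.002, 0.239, 0.03, 0, 0, 0, 0, 0.002, 0.239, 0.03, 0, 0, 0, 0, 0.002, 0.239, 0.03, 0, 0, 0, 0, 0.002, 0.239, 0.03, 0, 0, 0, 0, 0.002, 0.239, 0.03]' | python3 -m handwheel 40
echo '[0, 0, 0, 0, 0, -0.02, 0.03, 0, 0, 0, 0, 0, -0.06, 0.03, 0, 0, 0, 0, 0, -0.11, 0.03, 0, 0, 0, 0, 0, -0.15, 0.03, 0, 0, 0, 0, 0, -0.17, 0.03, 0, 0, 0, 0, 0, -0.17, 0.03, 0, 0, 0, 0, 0, -0.17, 0.03]' | python3 -m handwheel;python3 nav.py .5668 -.296 .205 1.434
```

```text
time: 26.5
ee_pos: [0.4293, -0.1256, 0.1224]
eef_rot: [0.069, 0.998, 0.0, 0.001]
force: [-0.7, 1.6, 6.5]
opening: 0.0427
finger_force: 40.6
time: 27.08
ee_pos: [0.428, -0.1255, 0.2059]
eef_rot: [0.068, 0.998, 0.0, -0.0]
force: [-1.0, -0.3, -3.2]
opening: 0.0428
finger_force: 41.6
rot [ 0. -0. -0.] d [-0.1608 -0.1499  0.0008] dist 0.22 q [-0.31  0.14  1.88  0.    1.13 -1.75] ee [ 0.428  -0.1255  0.2059] f [-1.  -0.3 -3.2] open 0.0428
```

In the tool's units: -0.1608 m / 0.5 = -0.3216, -0.158 m / 0.5 = -0.316.

```bash
echo '[0, 0, 0, -0.018, -0.016, 0, 0.03, 0, 0, 0, -0.052, -0.048, 0, 0.03, 0, 0, 0, -0.092, -0.086, 0, 0.03, 0, 0, 0, -0.136, -0.126, 0, 0.03, 0, 0, 0, -0.18, -0.168, 0, 0.03, 0, 0, 0, -0.224, -0.208, 0, 0.03, 0, 0, 0, -0.264, -0.246, 0, 0.03, 0, 0, 0, -0.296, -0.276, 0, 0.03, 0, 0, 0, -0.316, -0.294, 0, 0.03, 0, 0, 0, -0.3216, -0.2998, 0, 0.03, 0, 0, 0, -0.3216, -0.2998, 0, 0.03, 0, 0, 0, -0.3216, -0.2998, 0, 0.03, 0, 0, 0, -0.3216, -0.2998, 0, 0.03]' | python3 -m handwheel;python3 nav.py .5668 -.296 .126 1.434
python3 -c "
from h import *
p=imaging.capture('wrist');cv2.imwrite('pics/w9.png',p['frame'])
t=np.array([[x,y] for x in(-.092,0,.092) for y in(-.046,.046)]);c,s=np.cos(-.137),np.sin(-.137)
print(proj(p,np.c_[t[:,0]*c-t[:,1]*s+.5212,t[:,0]*s+t[:,1]*c-.2897,0*t[:,0]+.045]).round())"
```

```text
time: 28.17
ee_pos: [0.5664, -0.2952, 0.2055]
eef_rot: [0.068, 0.998, 0.001, -0.001]
force: [0.2, -0.2, -3.8]
opening: 0.0428
finger_force: 41.6
rot [ 0.001 -0.002  0.   ] d [-0.0006 -0.0009  0.0795] dist 0.08 q [-0.5   0.44  1.45  0.    1.26 -1.93] ee [ 0.5664 -0.2952  0.2055] f [ 0.2 -0.2 -3.8] open 0.0428
[[197.  18.]
 [305.  18.]
 [202. 126.]
 [299. 126.]
 [206. 216.]
 [295. 216.]]
```

View pics/w9.png

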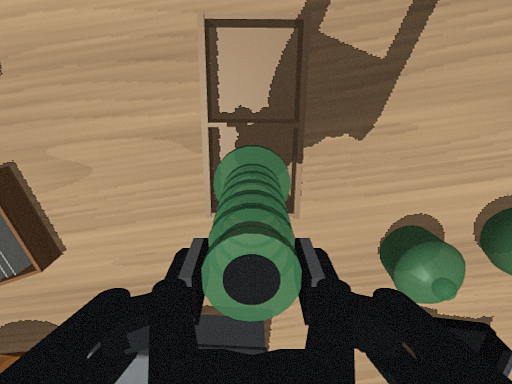

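The carton2 edges sit within about 2 mm of the prediction (divider at row 124, predicted 126). I lower the candlestick.

In the tool's units: 0.077 m / 0.5 = 0.154, 0.074 m / 0.5 = 0.148.

```bash
echo '[0, 0, 0, -0.0012, 0.0006, 0.024, 0.03, 0, 0, 0, -0.0012, 0.0006, 0.06, 0.03, 0, 0, 0, -0.0012, 0.0006, 0.096, 0.03, 0, 0, 0, -0.0012, 0.0006, 0.124, 0.03, 0, 0, 0, -0.0012, 0.0006, 0.14, 0.03, 0, 0, 0, -0.0012, 0.0006, 0.148, 0.03, 0, 0, 0, -0.0012, 0.0006, 0.152, 0.03, 0, 0, 0, -0.0012, 0.0006, 0.154, 0.03, 0, 0, 0, -0.0012, 0.0006, 0.154, 0.03]' | python3 -m handwheel; echo '[0, 0, 0, 0, 0, 0.0016, 0.03, 0, 0, 0, 0, 0, 0.0032, 0.03, 0, 0, 0, 0, 0, 0.0044, 0.03, 0, 0, 0, 0, 0, 0.0044, 0.03]' | python3 -m handwheel
```

```text
time: 28.97
ee_pos: [0.5683, -0.2958, 0.1299]
eef_rot: [0.068, 0.998, -0.0, 0.001]
force: [0.6, -0.6, -3.3]
opening: 0.0427
finger_force: 41.6
time: 29.3
ee_pos: [0.5678, -0.2958, 0.127]
eef_rot: [0.068, 0.998, 0.0, 0.0]
force: [-0.7, -0.0, -3.0]
opening: 0.0425
finger_force: 41.6
```

In the tool's units: 0.0012 m / 0.5 = 0.0024, 0.0006 m / 0.5 = 0.0012.

```bash
echo '[0, 0, 0, 0, 0, 0.0012, 0.03, 0, 0, 0, 0, 0, 0.0024, 0.03, 0, 0, 0, 0, 0, 0.0024, 0.03]' | python3 -m handwheel
```

```text
time: 29.55
ee_pos: [0.5682, -0.2958, 0.1265]
eef_rot: [0.068, 0.998, 0.0, 0.001]
force: [0.0, 0.6, 1.3]
opening: 0.0423
finger_force: 42.0
```

Contact at about 4.5 N. I release, rise and go to the stemmed glass.

Careful with the scale: shifts go in shares of 0.5 m and turns go in shares of 4 rad. That gives: -0.08 m / 0.5 = -0.16, -0.05 m / 0.5 = -0.1.

```bash
echo '[0, 0, 0, 0, 0, 0, 0.06, 0, 0, 0, 0, 0, 0, 0.085, 0, 0, 0, 0, 0, 0, 0.085, 0, 0, 0, 0, 0, 0, 0.085, 0, 0, 0, 0, 0, 0, 0.085, 0, 0, 0, 0, 0, -0.04, 0.085, 0, 0, 0, 0, 0, -0.1, 0.085, 0, 0, 0, 0, 0, -0.16, 0.085, 0, 0, 0, 0, 0, -0.16, 0.085, 0, 0, 0, 0, 0, -0.16, 0.085]' | python3 -m handwheel; python3 nav.py .4395 .127 .205 1.434
```

```text
time: 30.38
ee_pos: [0.5688, -0.2963, 0.2079]
eef_rot: [0.068, 0.998, -0.001, 0.002]
force: [-0.9, 0.6, -0.7]
opening: 0.0851
finger_force: 0.0
rot [-0.001  0.004  0.   ] d [0.1858 0.4017 0.0016] dist 0.443 q [-0.5   0.44  1.44  0.    1.26 -1.93] ee [ 0.5688 -0.2963  0.2079] f [-0.9  0.6 -0.7] open 0.0851
```

In the tool's units: 0.4017 m / 0.5 = 0.8034, 0.392 m / 0.5 = 0.784, 0.003 rad / 4 = 0.0008.

```bash
echo '[0, 0.0008, 0, 0.03, 0.068, 0, 0.085, 0, 0.0008, 0, 0.06, 0.136, 0, 0.085, 0, 0.0008, 0, 0.092, 0.204, 0, 0.085, 0, 0.0008, 0, 0.124, 0.272, 0, 0.085, 0, 0.0008, 0, 0.156, 0.34, 0, 0.085, 0, 0.0008, 0, 0.188, 0.408, 0, 0.085, 0, 0.0008, 0, 0.22, 0.476, 0, 0.085, 0, 0.0008, 0, 0.252, 0.544, 0, 0.085, 0, 0.0008, 0, 0.284, 0.612, 0, 0.085, 0, 0.0008, 0, 0.314, 0.68, 0, 0.085, 0, 0.0008, 0, 0.34, 0.74, 0, 0.085, 0, 0.0008, 0, 0.362, 0.784, 0, 0.085, 0, 0.0008, 0, 0.3716, 0.8034, 0, 0.085, 0, 0.0008, 0, 0.3716, 0.8034, 0, 0.085, 0, 0.0008, 0, 0.3716, 0.8034, 0, 0.085]' | python3 -m handwheel; python3 nav.py .4395 .127 .070 1.434
python3 -c "
from h import *
p=imaging.capture('wrist');cv2.imwrite('pics/w10.png',p['frame'])
print(proj(p,[[.4395,.127,.112],[.4395,.127,0]]).round())"
```

```text
time: 31.63
ee_pos: [0.4383, 0.1271, 0.2052]
eef_rot: [0.068, 0.998, -0.0, -0.002]
force: [0.5, -0.3, -0.5]
opening: 0.085
finger_force: 0.0
rot [-0.001 -0.004  0.001] d [-1.700e-03  1.000e-04  1.352e-01] dist 0.135 q [ 0.26  0.16  1.86  0.    1.13 -1.18] ee [0.4383 0.1271 0.2052] f [ 0.5 -0.3 -0.5] open 0.085
[[252. 196.]
 [252. 164.]]
```

View pics/w10.png

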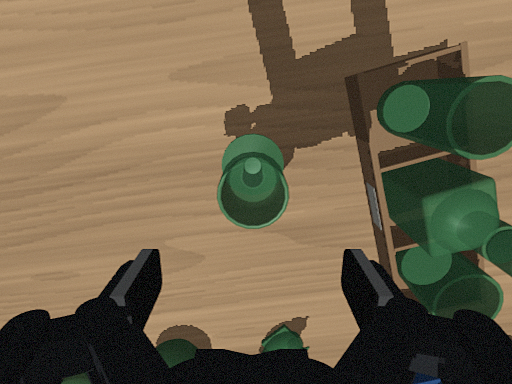

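The bowl rim is centred near (253,193) against a predicted (252,196). I grip the straight part of the bowl.

In the tool's units: 0.135 m / 0.5 = 0.27, 0.13 m / 0.5 = 0.26, -0.003 rad / 4 = -0.0008.

```bash
echo '[0, -0.0008, 0, -0.001, 0.001, 0.06, 0.085, 0, -0.0008, 0, -0.001, 0.001, 0.12, 0.085, 0, -0.0008, 0, -0.001, 0.001, 0.18, 0.085, 0, -0.0008, 0, -0.001, 0.001, 0.23, 0.085, 0, -0.0008, 0, -0.001, 0.001, 0.26, 0.085, 0, -0.0008, 0, -0.001, 0.001, 0.27, 0.085, 0, -0.0008, 0, -0.001, 0.001, 0.27, 0.085, 0, -0.0008, 0, -0.001, 0.001, 0.27, 0.045, 0, -0.0008, 0, -0.001, 0.001, 0.27, 0.045, 0, -0.0008, 0, -0.001, 0.001, 0.27, 0.045, 0, -0.0008, 0, -0.001, 0.001, 0.27, 0.045, 0, -0.0008, 0, -0.001, 0.001, 0.27, 0.045, 0, -0.0008, 0, -0.001, 0.001, 0.27, 0.045, 0, -0.0008, 0, -0.001, 0.001, 0.27, 0.045, 0, -0.0008, 0, -0.001, 0.001, 0.27, 0.045]' | python3 -m handwheel 30
echo '[0, 0, 0, 0, 0, -0.02, 0.045, 0, 0, 0, 0, 0, -0.06, 0.045, 0, 0, 0, 0, 0, -0.12, 0.045, 0, 0, 0, 0, 0, -0.18, 0.045, 0, 0, 0, 0, 0, -0.21, 0.045, 0, 0, 0, 0, 0, -0.22, 0.045, 0, 0, 0, 0, 0, -0.22, 0.045, 0, 0, 0, 0, 0, -0.22, 0.045]' | python3 -m handwheel;python3 nav.py .4756 -.2834 .182 1.434
```

```text
time: 32.93
ee_pos: [0.4399, 0.1281, 0.0723]
eef_rot: [0.068, 0.998, 0.0, 0.002]
force: [1.0, -1.3, 6.8]
opening: 0.0552
finger_force: 31.2
time: 33.6
ee_pos: [0.4379, 0.1279, 0.18]
eef_rot: [0.068, 0.998, -0.0, -0.001]
force: [0.2, -0.0, -2.3]
opening: 0.055
finger_force: 32.5
rot [-0.    -0.002  0.   ] d [-0.0934 -0.4023 -0.0021] dist 0.413 q [ 0.26  0.18  1.9   0.    1.07 -1.18] ee [0.4379 0.1279 0.18  ] f [ 0.2 -0.  -2.3] open 0.055
```

In the tool's units: -0.4023 m / 0.5 = -0.8046, -0.39 m / 0.5 = -0.78.

```bash
echo '[0, 0, 0, -0.006, -0.028, 0, 0.045, 0, 0, 0, -0.018, -0.076, 0, 0.045, 0, 0, 0, -0.032, -0.14, 0, 0.045, 0, 0, 0, -0.048, -0.206, 0, 0.045, 0, 0, 0, -0.064, -0.274, 0, 0.045, 0, 0, 0, -0.08, -0.342, 0, 0.045, 0, 0, 0, -0.096, -0.41, 0, 0.045, 0, 0, 0, -0.112, -0.478, 0, 0.045, 0, 0, 0, -0.128, -0.546, 0, 0.045, 0, 0, 0, -0.142, -0.612, 0, 0.045, 0, 0, 0, -0.156, -0.676, 0, 0.045, 0, 0, 0, -0.17, -0.734, 0, 0.045, 0, 0, 0, -0.18, -0.78, 0, 0.045, 0, 0, 0, -0.1868, -0.8046, 0, 0.045, 0, 0, 0, -0.1868, -0.8046, 0, 0.045, 0, 0, 0, -0.1868, -0.8046, 0, 0.045]' | python3 -m handwheel;python3 nav.py .4756 -.2834 .074 1.434
python3 -c "
from h import *
p=imaging.capture('wrist');cv2.imwrite('pics/w11.png',p['frame'])
t=np.array([[x,y] for x in(-.092,0,.092) for y in(-.046,.046)]);c,s=np.cos(-.137),np.sin(-.137)
print(proj(p,np.c_[t[:,0]*c-t[:,1]*s+.5212,t[:,0]*s+t[:,1]*c-.2897,0*t[:,0]+.045]).round())"
```

```text
time: 34.93
ee_pos: [0.4757, -0.2826, 0.1791]
eef_rot: [0.069, 0.998, 0.001, -0.002]
force: [-0.1, -0.2, -1.8]
opening: 0.0552
finger_force: 32.8
rot [ 0.003 -0.003 -0.001] d [-0.0004 -0.0011  0.1051] dist 0.105 q [-0.56  0.33  1.69  0.    1.13 -1.99] ee [ 0.4757 -0.2826  0.1791] f [-0.1 -0.2 -1.8] open 0.0552
[[197. 129.]
 [303. 129.]
 [202. 227.]
 [298. 227.]
 [207. 307.]
 [294. 307.]]
```

View pics/w11.png

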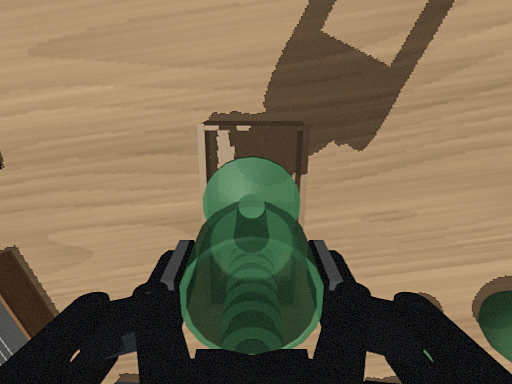

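The foot is centred at (251,193) over the near cell, whose walls are near columns 204 and 303. I lower it.

In the tool's units: 0.1 m / 0.5 = 0.2, 0.099 m / 0.5 = 0.198.

```bash
echo '[0, 0, 0, 0, 0, 0.024, 0.045, 0, 0, 0, 0, 0, 0.07, 0.045, 0, 0, 0, 0, 0, 0.12, 0.045, 0, 0, 0, 0, 0, 0.16, 0.045, 0, 0, 0, 0, 0, 0.184, 0.045, 0, 0, 0, 0, 0, 0.194, 0.045, 0, 0, 0, 0, 0, 0.198, 0.045, 0, 0, 0, 0, 0, 0.2, 0.045, 0, 0, 0, 0, 0, 0.2, 0.045]' | python3 -m handwheel; echo '[0, 0, 0, 0, 0, 0.0016, 0.045, 0, 0, 0, 0, 0, 0.0032, 0.045, 0, 0, 0, 0, 0, 0.0048, 0.045, 0, 0, 0, 0, 0, 0.006, 0.045, 0, 0, 0, 0, 0, 0.006, 0.045]' | python3 -m handwheel
```

```text
time: 35.73
ee_pos: [0.477, -0.283, 0.0814]
eef_rot: [0.068, 0.998, -0.0, 0.001]
force: [-0.1, 0.6, -2.3]
opening: 0.055
finger_force: 32.8
time: 36.15
ee_pos: [0.4763, -0.2833, 0.0777]
eef_rot: [0.068, 0.998, 0.0, -0.0]
force: [-0.7, -0.2, -1.7]
opening: 0.0551
finger_force: 32.8
```

In the tool's units: 0.0018 m / 0.5 = 0.0036, 0.0012 m / 0.5 = 0.0024.

```bash
echo '[0, 0, 0, 0, 0, 0.0012, 0.045, 0, 0, 0, 0, 0, 0.0024, 0.045, 0, 0, 0, 0, 0, 0.0036, 0.045, 0, 0, 0, 0, 0, 0.0036, 0.045]' | python3 -m handwheel
```

```text
time: 36.48
ee_pos: [0.4765, -0.2833, 0.0764]
eef_rot: [0.068, 0.998, 0.0, 0.0]
force: [-1.6, 0.9, 3.5]
opening: 0.0551
finger_force: 32.9
```

In the tool's units: 0.28 m / 0.5 = 0.56, 0.24 m / 0.5 = 0.48.

```bash
echo '[0, 0, 0, 0, 0, 0, 0.07, 0, 0, 0, 0, 0, 0, 0.085, 0, 0, 0, 0, 0, 0, 0.085, 0, 0, 0, 0, 0, 0, 0.085, 0, 0, 0, 0, 0, 0, 0.085, 0, 0, 0, 0, 0, -0.04, 0.085, 0, 0, 0, 0, 0, -0.1, 0.085, 0, 0, 0, 0, 0, -0.18, 0.085, 0, 0, 0, 0, 0, -0.26, 0.085, 0, 0, 0, 0, 0, -0.32, 0.085, 0, 0, 0, 0.06, 0.06, -0.32, 0.085, 0, 0, 0, 0.12, 0.12, -0.32, 0.085, 0, 0, 0, 0.18, 0.18, -0.32, 0.085, 0, 0, 0, 0.22, 0.24, -0.32, 0.085, 0, 0, 0, 0.24, 0.32, -0.32, 0.085, 0, 0, 0, 0.24, 0.4, -0.32, 0.085, 0, 0, 0, 0.24, 0.48, -0.32, 0.085, 0, 0, 0, 0.24, 0.56, -0.32, 0.085, 0, 0, 0, 0.24, 0.56, -0.32, 0.085, 0, 0, 0, 0.24, 0.56, -0.32, 0.085]' | python3 -m handwheel; python3 -c "
from h import *
a=imaging.capture('top')['frame'];b=imaging.capture('side')['frame']
cv2.imwrite('pics/end.png',cv2.resize(np.vstack([a[90:300],b]),None,fx=1,fy=1))"
```

```text
time: 38.15
ee_pos: [0.3957, 0.0122, 0.2361]
eef_rot: [0.066, 0.998, 0.0, 0.0]
force: [0.7, -0.7, 0.5]
opening: 0.0847
finger_force: 0.0
```

View pics/end.png

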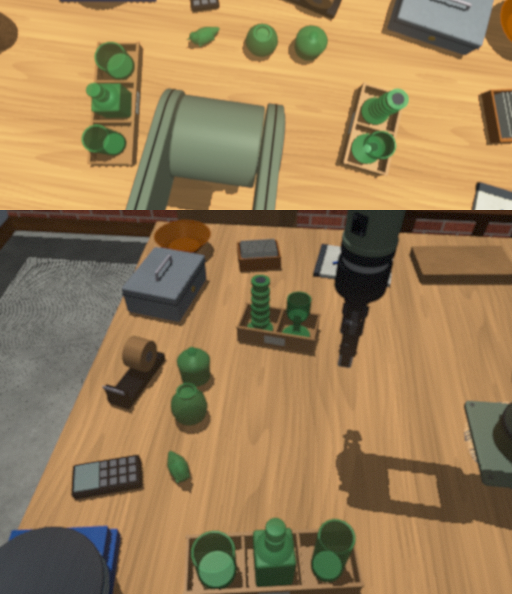

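The final picture shows all five pieces upright in their own cells. Carton3 is at (115,60), (110,97) and (105,140), carton2 at (380,105) and (372,148). The vase, jar and bird have not moved, and the robot is clear.

```bash
python3 -c "
from bench import ctrl
print(ctrl.job_done())"
```

```text
the job is handed in; nothing more can be done
None
```

The job is handed in at about 38 s of robot time: all five sold pieces stand upright in their own cells, with the decanter in the middle of the three-cell carton, and the vase, jar and bird are where they were.

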